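# Bar a vacuum pump over compression and lock its crank

### The job

Lock the bench vacuum pump's crank for service. Swing the red unloader lever on the cylinder head over to load so that the pump compresses, then take the black handle and turn the flywheel the way the yellow arrow points until you feel the resistance peak, and stop just past it, where it falls away; let go and press the orange lock pin fully home without forcing it. Never let the wheel kick back or run on by itself, and leave the things lying round the pump where they are.

Things in the scene. Friction and masses are not known exactly. Their poses are not given: they have to be found in the camera images.
- pump: Small vacuum pump fixed to the table: round blue-grey crankcase 206 mm across, 70 mm high, vertical crankshaft with a flat flywheel on top, finned cylinder and square head (76 mm high, 219 mm out) on its +y side. Origin on the table under the shaft, z up; at yaw 0 its +y points to the robot's left and its -x side, with the yellow arrow, faces the robot.
- wheel_center (a point): Point on the flywheel's vertical axis, 101 mm above the table: top of its nut, nothing but the handle is higher. Dark steel wheel of 128 mm diameter, rim top 96 mm above the table. It sits on a plain taper at any angle, so its angle does not tell where the peak is: the peak comes 45 to 160 degrees ahead of the wheel's start.
- flywheel (a joint): Flywheel angle, rad, -0.3 to 0.3 at the start, no stops; grows counter-clockwise from above, as the arrow. Turns with about 2 N at the handle. On load, once a turn, the force climbs over some 35 degrees to a peak of 9 N, drops to 2 N within the next 12 degrees and stays so for 40; after that the load drives the wheel on. Let go before the peak, it kicks back.
- crank_handle: Upright black handle, 23 mm diameter and 46 mm tall, 45 mm from the flywheel's axis; it revolves freely on its own spindle, so it can be held at one gripper yaw all round. Origin at the centre of its underside, 94 mm above the table.
- handle_mid (a point): Place to hold the handle: on its axis, 124 mm above the table, 30 mm above its underside and 16 mm below its top.
- unloader (a joint): Angle of the red unloader lever about its vertical pivot on the head, rad: 0 to 0.12 at the start (unloaded, arm pointing to pump +y, away from the cylinder), 1.57 at its stop (load, arm pointing to pump -x), counter-clockwise from above. Beyond about 0.5 its spring helps it on; it is on load from 1.25.
- lever_pivot (a point): Point on the lever's pivot axis, 95 mm above the table.
- lever_knob (a point): Place to hold the lever: axis of the upright red knob at its end, 116 mm above the table; knob 17 mm diameter, from 91 to 125 mm above the table, 45 mm from the pivot.
- lock_pin (a joint): Depth of the lock pin, m: 0 out (start), 0.016 fully home; stays where it is left, takes about 2 N to move. The crank takes it in the first 20 degrees after the resistance has fallen; before or beyond, the pin stops hard on the crank web at about 0.005, and over 40 N there would damage it.
- pin_top (a point): Centre of the flat top of the orange pin knob, 118 mm above the table when out, 102 mm when home; the pin stands 88 mm from the wheel's axis on the pump's -y side and is pressed straight down.
- pin_knob: The orange knob on the lock pin, 26 mm diameter and 17 mm high; origin at the centre of its underside.
- sample_jar_6: Bystander: sample jar with a white cap, 56 mm across, 87 mm high; origin under its centre.
- tape_2: Bystander: roll of brown tape lying flat, 94 mm across, 48 mm high; origin under its centre.
- blade_key: Bystander: flat blue spanner, 143 mm long; origin under its centre.
- tub_1: Bystander: round foil-lidded tub, 72 mm across, 71 mm high; origin under its centre.
- notebook_1: Bystander: brown notebook, 210 x 152 mm; origin under its centre.

How it is judged:
By the outcome, as a careful person would: the job done as asked, in the order asked, and still so for the second after the job is handed in, with the robot touching nothing.
It also fails if it takes over 72 s, if anything falls off the work surface, if the arm or the gripper's body presses on something with over 40 N, if the wrist force passes 120 N, or if a joint passes its speed limit or range.

### The arm

A 6-joint arm with a two-finger parallel gripper is mounted at the origin on a cart in front of the work surface, level with it; the furniture and walls round the work are solid. World frame = base frame: x ahead of the robot, y to its left, z up, the work surface at z = 0. Lengths are in m, angles in rad, forces in N, time in s.
With the tool pointing down it reaches from about 0.3 to 0.85 m from the base axis. Payload 5.4 kg.
Tool frame: the origin (TCP) lies at the very end of the fingers, on their centre line; the grasp point (between the pads) lies 19 mm behind it; z points along the fingers, y is the line along which they close (so a half turn about z gives the same grasp; the last joint's range is limited). The gripper opens to 85 mm and grips with 20 to 120 N. Pads are 22 mm wide; open, the fingers measure 114 mm over their backs; the gripper's body (76 mm by 85 mm) begins 54 mm behind the grasp point. The pads swing forward as they close: fully open they stand 13 mm farther back than shut.
Start: joints at [-1.519, 0.158, 1.597, -0, 1.386, -0.21], TCP at [0.149, -0.555, 0.231] pointing down, gripper open.
Joint ranges: [-2.91, 2.91], [-0.94, 2.29], [0.18, 2.7], [-1.29, 4.43], [0.17, 2.64], [-3, 3]. Speed limits (rad/s): [2.57, 2.57, 3.14, 3.14, 3.14, 3.14].

### API

Orientations are given as a 3x3 rotation matrix whose columns are the frame's x, y, z axes.
In Python, from rig import observe, capture, camera_model, sign_off, boxes_of, cut_out, pinpoint gives the robot as it stands. The module is installed in compiled form; this text tells all that it offers.
- The arm moves only by the tool move_arm, never from a script. Its argument "commands" is a list that holds one entry, the list of rows, each a list of 7 numbers: the shift along the tool's x, y, z in cm, then the turn, a rotation vector about the tool's x, y, z in units of 5 degrees (1.0 is 5 degrees), then the closure, from -1 (fully open) to 1 (shut). A call has 1 to 12 rows; each row is the pose to reach, as a shift and turn from the pose commanded when the call began, along the tool's axes at that moment; what a row does not reach only later rows make up. A row lasts 1/12 s, in which the tool goes at most 41.7 mm and 7.16 degrees, less where a joint would pass 70% of its speed; a pose out of reach is approached as far as the arm can. A call with a gripper value outside its range is refused whole. The fingers move at their own pace and stop on an object; "newtons" is the grip in N (left out, the last holds). Time passes only in rows, so rows that repeat a pose let the fingers close. It gives the time, the measured TCP pose, the force, the opening and the grip force at its end, in the units of the state.
- observe(): the state, without advancing time (a new reading comes with each control period).
- capture(name): name is "scene" or "top" or "wrist"; returns the picture (384x512x3 uint8, blue, green, red); there is no depth.
- camera_model(name): a dict with "fx", "fy", "cx", "cy" (pixels), "eye" and "attitude" of the camera in the world. Camera axes: x right, y down, z forward; pixel columns grow to the right and rows downward; lengths in m; the calibration is good to about 2 mm. A picture is of the moment at which its call begins: read the wrist's pose just before it. camera_model takes no time and is no camera call; for the wrist camera it gives the pose at the moment of the call.
- sign_off(): hands the job in; it is judged then, once.
Trained networks look in the newest picture that a camera, given by its name, has taken for a name from the list of things; names that differ only in an ending like _2 or _b are one class to them, and where a whole thing is asked for, a point or a joint stands for the part that bears it (a point fixed in the world has none). Each returns a list of dicts, best first, with "p" (0 to 1); they miss things now and then, are a little off and sometimes report something else, mostly with a low value. They report only what shows in the picture. A call takes as long as a camera call.
- boxes_of(camera, label): "point" ([column, row] in pixels, amid what is visible of it).
- cut_out(camera, label): "region" (384x512 bool, what is visible of it) and "point" ([column, row] in pixels, amid what is visible of it).
- pinpoint(camera, label): "point" ([column, row] in pixels: a listed point, or the origin of a listed thing).
The state is a dict: "t": time; "joint_positions": joint angles; "dq": joint speeds; "joint_torque": joint torques, N m; "tcp_pos": TCP position; "ee_rot": TCP orientation; "contact_force": force on the tool from outside, world axes, zero at the start; "wrist_torque": the same for the moment, N m; "grip_width": finger opening in m; "grip_force": force on a finger pad.
Only numpy, scipy, OpenCV 4.12 (cv2) and the standard library are available. Lean on these libraries where they do the work, as an engineer would, in place of code of your own. Each camera call takes 0.05 s, during which the arm holds its last target. There are 200 camera calls.

## Working session

There is one attempt and no reset: what is moved stays moved. The work goes in short steps, Python scripts to look and compute and a tool call to move; the robot and the scene stay as the last step left them, time stands still between calls to the robot, and variables do not carry over. Pictures are saved under pics/ and viewed, at most 12 in all, crops included, and the job is handed in when it is done.

Besides the shell and the picture viewer there is one more tool, called after "Emit:" as name([rows], argument=value, ...), one row to a line, values as JSON. move_arm: Moves the arm, as the interface text tells. Its arguments: {"type":"object","properties":{"commands":{"type":"array","items":{"type":"array","items":{"type":"array","items":{"type":"number"}}}},"newtons":{"type":"number"}},"required":["commands"]}

```bash
mkdir -p pics; cat > h.py <<'E'
import numpy as np, cv2
from rig import *
def ray(cam,px):
    m=camera_model(cam); 
    d=np.array([(px[0]-m["cx"])/m["fx"],(px[1]-m["cy"])/m["fy"],1.])
    return np.array(m["eye"]),np.array(m["attitude"])@d
def at_z(cam,px,z):
    e,d=ray(cam,px); return e+d*(z-e[2])/d[2]
Z=dict(wheel_center=.101,handle_mid=.124,lever_pivot=.095,lever_knob=.116,pin_top=.118,pump=0)
E
python3 - <<'E'
from h import *
np.set_printoptions(precision=4,suppress=True)
s=observe(); print(s["t"],s["tcp_pos"],s["ee_rot"],s["contact_force"])
for c in ["scene","top"]:
    im=capture(c); cv2.imwrite(f"pics/{c}0.png",im)
    m=camera_model(c); print(c,m["eye"],m["fx"])
    for k,z in Z.items():
        r=pinpoint(c,k)
        for q in r[:2]: print(k,q["p"],q["point"],at_z(c,q["point"],z))
for k,z in [("sample_jar_6",.04),("tape_2",.02),("blade_key",0),("tub_1",.035),("notebook_1",0)]:
    for q in boxes_of("top",k)[:1]: print(k,q["p"],q["point"],at_z("top",q["point"],z))
E
```

```text
0.0 [ 0.1488 -0.5548  0.2303] [[ 0.9659  0.2588 -0.0001]
 [ 0.2588 -0.9659  0.0019]
 [ 0.0004 -0.0019 -1.    ]] [ 0.3754 -0.0507  0.4816]
scene [-0.1645  0.5947  0.9059] 455.4550405572177
wheel_center 0.66 [262.7, 200.7] [0.5301 0.0097 0.101 ]
handle_mid 0.47 [255.7, 183.7] [ 0.5756 -0.0023  0.124 ]
lever_pivot 0.78 [217.4, 238.6] [0.4949 0.1812 0.095 ]
lever_pivot 0.54 [318.4, 167.3] [ 0.5496 -0.2167  0.095 ]
lever_knob 0.7 [206.0, 243.5] [0.4812 0.2222 0.116 ]
pin_top 0.54 [282.3, 174.5] [ 0.5674 -0.0907  0.118 ]
pump 0.55 [262.2, 224.9] [0.5382 0.0025 0.    ]
top [ 0.3094 -0.0071  1.4424] 457.6113372325165
wheel_center 0.95 [258.8, 205.7] [0.536  0.0104 0.101 ]
handle_mid 0.43 [263.6, 186.2] [0.5918 0.0048 0.124 ]
lever_pivot 0.48 [197.5, 213.5] [0.4862 0.1872 0.095 ]
lever_knob 0.5 [184.8, 213.1] [0.479  0.2211 0.116 ]
pin_top 0.56 [289.9, 201.4] [ 0.5596 -0.0783  0.118 ]
pump 0.62 [261.3, 209.6] [0.5418 0.002  0.    ]
sample_jar_6 0.67 [262.6, 191.4] [0.5929 0.0062 0.04  ]
tape_2 0.75 [274.7, 130.7] [ 0.8025 -0.003   0.02  ]
blade_key 0.62 [348.6, 276.8] [ 0.3743 -0.2965  0.    ]
tub_1 0.74 [355.9, 165.3] [ 0.7223 -0.2743  0.035 ]
notebook_1 0.77 [142.5, 196.0] [0.5279 0.3851 0.    ]
```

View pics/top0.png

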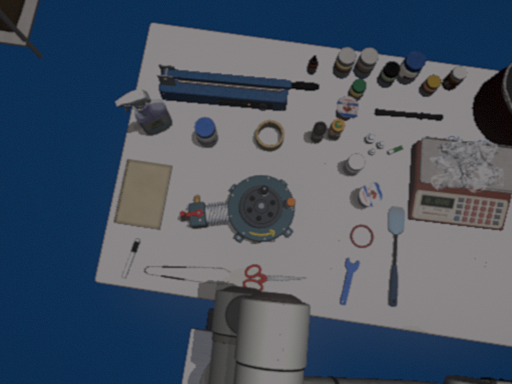

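View pics/scene0.png

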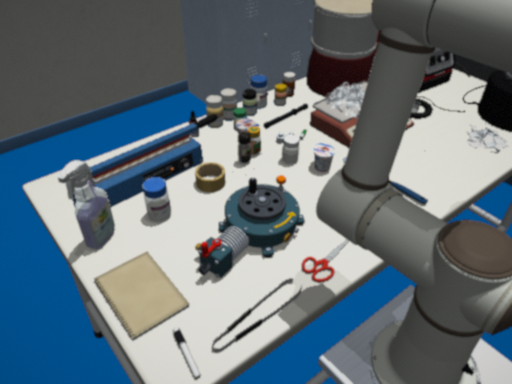

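The top view shows the wheel at about (261,207), the black handle at (264,189), the orange pin at (290,202) and the red lever at (185,214). The scene view agrees. Pump yaw is about 14°. Next I'll move over the pump for a wrist look.

Emit:
move_arm([
  [[2.5,-2.9,-1,0,0,0,-1],[5,-5.8,-2,0,0,0,-1],[7.5,-8.8,-3,0,0,0,-1],[10,-11.7,-4,0,0,0,-1],[12.5,-14.6,-5,0,0,0,-1],[15,-17.6,-6,0,0,0,-1],[17.5,-20.5,-6,0,0,0,-1],[20,-23.4,-6,0,0,0,-1],[22.5,-26.3,-6,0,0,0,-1],[25,-29.2,-6,0,0,0,-1],[27.5,-32.1,-6,0,0,0,-1],[30,-35,-6,0,0,0,-1]],
])

```text
t: 1.95
tcp_pos: [0.3484, -0.138, 0.2916]
ee_rot: [[0.966, 0.258, 0.001], [0.258, -0.966, -0.001], [0.001, 0.001, -1.0]]
contact_force: [0.8, -0.4, 0.0]
grip_width: 0.0855
grip_force: 0.0
```

Emit:
move_arm([
  [[2,-2,0,0,0,0,-1],[4,-4,0,0,0,0,-1],[6,-7,0,0,0,0,-1],[8,-10,0,0,0,0,-1],[10,-13,0,0,0,0,-1],[12,-16,0,0,0,0,-1],[14,-18,0,0,0,0,-1],[15.5,-19.5,0,0,0,0,-1],[16.5,-20,0,0,0,0,-1],[16.5,-20,0,0,0,0,-1],[16.5,-20,0,0,0,0,-1]],
])

```text
t: 2.87
tcp_pos: [0.4555, 0.0963, 0.2911]
ee_rot: [[0.966, 0.26, -0.001], [0.26, -0.966, -0.0], [-0.001, 0.0, -1.0]]
contact_force: [-0.0, 0.4, -0.2]
grip_width: 0.0851
grip_force: 0.0
```

```bash
python3 - <<'E'
from h import *
np.set_printoptions(precision=4,suppress=True)
s=observe(); print(s["t"],s["tcp_pos"],s["ee_rot"],s["contact_force"],s["joint_positions"])
for c in ["wrist","top","scene"]:
    im=capture(c); cv2.imwrite(f"pics/{c}1.png",im)
    print(c,camera_model(c)["eye"])
    for k,z in Z.items():
        for q in pinpoint(c,k)[:2]: print(k,q["p"],q["point"],at_z(c,q["point"],z))
E
```

```text
2.8667 [0.4555 0.0963 0.2911] [[ 0.9657  0.2598 -0.0007]
 [ 0.2598 -0.9657 -0.0003]
 [-0.0008  0.0001 -1.    ]] [-0.0275  0.3845 -0.2485] [-0.0518 -0.1687  1.8052 -0.0003  1.5058  1.2562]
wrist [0.5327 0.1171 0.434 ]
wheel_center 0.91 [363.0, 122.2] [0.5332 0.0022 0.101 ]
wheel_center 0.63 [445.8, 120.2] [ 0.5576 -0.0813  0.101 ]
handle_mid 0.79 [390.7, 72.0] [0.5829 0.0015 0.124 ]
lever_pivot 0.59 [185.9, 116.9] [0.4897 0.1849 0.095 ]
lever_knob 0.81 [136.2, 117.9] [0.4786 0.2287 0.116 ]
pin_top 0.92 [458.3, 125.0] [ 0.5555 -0.0856  0.118 ]
pump 0.74 [337.1, 114.0] [0.5348 0.0056 0.    ]
top [ 0.3094 -0.0071  1.4424]
wheel_center 0.86 [260.0, 204.5] [0.5401 0.0074 0.101 ]
handle_mid 0.63 [261.3, 185.4] [0.5931 0.0118 0.124 ]
pin_top 0.63 [294.1, 202.7] [ 0.5576 -0.091   0.118 ]
pin_top 0.26 [259.8, 208.0] [0.5268 0.0063 0.118 ]
pump 0.92 [262.9, 209.8] [ 0.5419 -0.0032  0.    ]
scene [-0.1645  0.5947  0.9059]
wheel_center 0.74 [264.0, 199.7] [0.5311 0.0045 0.101 ]
handle_mid 0.69 [253.0, 183.7] [0.5801 0.0035 0.124 ]
lever_pivot 0.66 [217.0, 234.9] [0.5058 0.1748 0.095 ]
lever_pivot 0.56 [139.7, 293.3] [0.4641 0.4079 0.095 ]
lever_knob 0.55 [378.1, 216.4] [ 0.2927 -0.1712  0.116 ]
lever_knob 0.45 [206.9, 247.4] [0.4696 0.2274 0.116 ]
pin_top 0.55 [279.0, 176.0] [ 0.5679 -0.079   0.118 ]
pump 0.71 [261.1, 224.1] [0.5426 0.0029 0.    ]
```

View pics/wrist1.png

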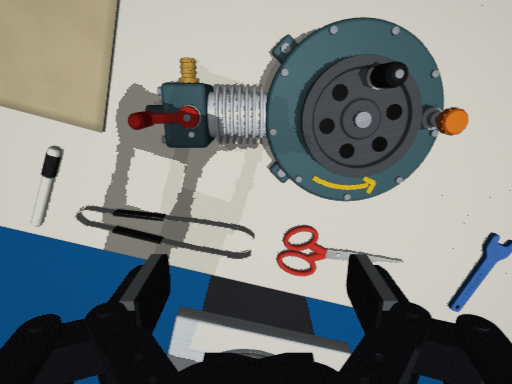

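The wrist view shows the nut at (363,120), handle top at (397,72), pin at (455,121), lever knob at (136,121) and pivot at (188,117). Distances come out right: pivot to knob 45 mm, wheel to pin about 90 mm. The lever is at about 0 rad. I'll grasp the knob at a diagonal yaw.

Emit:
move_arm([
  [[0.7,-1.5,1,1e-09,0,1.2,-1],[1.4,-3,2,0,0,2.4,-1],[2.1,-4.5,3,0,0,3.6,-1],[2.8,-6,4,0,0,4.8,-1],[3.5,-7.5,5,0,0,6,-1],[4.2,-9,6,0,0,7.2,-1],[4.9,-10.5,8,0,0,8.4,-1],[5.7,-12.2,10,0,0,9,-1],[5.7,-12.2,12,0,0,9,-1],[5.7,-12.2,12,0,0,9,-1]],
])

```text
t: 4.75
tcp_pos: [0.4761, 0.2289, 0.1668]
ee_rot: [[0.867, -0.499, -0.008], [-0.499, -0.867, -0.002], [-0.006, 0.006, -1.0]]
contact_force: [-0.3, -0.8, -1.1]
grip_width: 0.0854
grip_force: 0.0
```

```bash
python3 - <<'E'
from h import *
np.set_printoptions(precision=4,suppress=True)
s=observe(); print(s["t"],s["tcp_pos"],s["ee_rot"],s["contact_force"],s["joint_positions"])
for c in ["wrist"]:
    im=capture(c); cv2.imwrite(f"pics/{c}2.png",im)
    print(c,camera_model(c)["eye"])
    for k,z in Z.items():
        for q in pinpoint(c,k)[:2]: print(k,q["p"],q["point"],at_z(c,q["point"],z))
E
```

```text
4.75 [0.4761 0.2289 0.1668] [[ 0.8668 -0.4987 -0.0081]
 [-0.4987 -0.8668 -0.0019]
 [-0.0061  0.0057 -1.    ]] [-0.3159 -0.7813 -1.052 ] [ 0.2192  0.1032  1.7895 -0.0001  1.2572  2.3121]
wrist [0.5473 0.189  0.3116]
lever_knob 0.9 [259.3, 215.6] [0.479  0.2284 0.116 ]
```

View pics/wrist2.png

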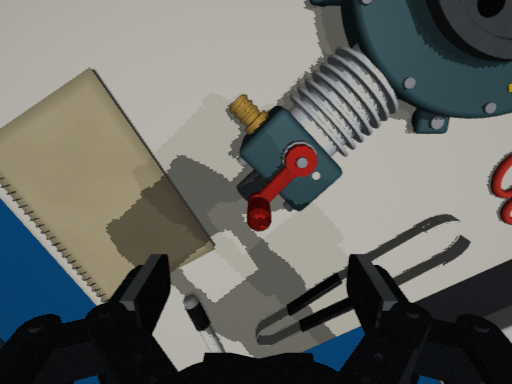

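The knob is at (259,215), i.e. (0.479, 0.228), which matches the first estimate. I'll descend and close.

Emit:
move_arm([
  [[0,0,2,0,0,0,-1],[0,0,4,0,0,0,-1],[0,0,6,0,0,0,-1],[0,0,6.7,0,0,0,-1],[0,0,6.7,0,0,0,0],[0,0,6.7,0,0,0,0.5],[0,0,6.7,0,0,0,1],[0,0,6.7,0,0,0,1],[0,0,6.7,0,0,0,1],[0,0,6.7,0,0,0,1]],
], newtons=20)

```text
t: 5.93
tcp_pos: [0.4798, 0.2276, 0.1055]
ee_rot: [[0.867, -0.499, 0.001], [-0.499, -0.867, -0.003], [0.003, 0.002, -1.0]]
contact_force: [-3.0, -3.4, 8.2]
grip_width: 0.0159
grip_force: 20.4
```

```bash
python3 - <<'E'
from h import *
np.set_printoptions(precision=4,suppress=True)
s=observe(); print(s["t"],s["tcp_pos"],s["ee_rot"],s["contact_force"],s["grip_width"],s["grip_force"])
# from wrist2 picture pose: pivot by pixel
m=camera_model("wrist")
eye=np.array([.5473,.189,.3116]); print(m["eye"])
d=np.array(m["attitude"])@np.array([(301-m["cx"])/m["fx"],(162-m["cy"])/m["fy"],1]); print("pivot",eye+d*(.095-eye[2])/d[2])
piv=np.array([.490,.1845]); k=s["tcp_pos"][:2]; R=s["ee_rot"]
r=k-piv; print("r",np.hypot(*r))
for a in np.radians(np.arange(10,101,10)):
    q=piv+np.array([[np.cos(a),-np.sin(a)],[np.sin(a),np.cos(a)]])@r
    print(round(np.degrees(a)),100*(R.T@np.r_[q-k,0]))
E
```

```text
5.9333 [0.4798 0.2276 0.1055] [[ 0.8665 -0.4991  0.0014]
 [-0.4991 -0.8665 -0.003 ]
 [ 0.0027  0.0019 -1.    ]] [-2.971  -3.4255  8.1982] 0.015862362023246476 20.350274741649628
[0.5489 0.1882 0.2485]
pivot [0.492  0.1849 0.095 ]
r 0.04431807917426134
10 [-0.5146  0.5762 -0.0003]
20 [-0.9213  1.2329 -0.0002]
30 [-1.2078  1.9504  0.0003]
40 [-1.3654  2.7066  0.0013]
50 [-1.3893  3.4788  0.0027]
60 [-1.2787  4.2433  0.0044]
70 [-1.037   4.9771  0.0064]
80 [-0.6716  5.6577  0.0087]
90 [-0.1936  6.2645  0.0111]
100 [0.3826 6.7791 0.0137]
```

Emit:
move_arm([
  [[0,0,-0.2,0,0,0,1],[-0.5,0.6,-0.2,0,0,0,1],[-0.9,1.2,-0.2,0,0,0,1],[-1.2,1.95,-0.2,0,0,0,1],[-1.35,2.7,-0.2,0,0,0,1],[-1.4,3.5,-0.2,0,0,0,1],[-1.3,4.25,-0.2,0,0,0,1],[-1.05,5,-0.2,0,0,0,1],[-0.7,5.65,-0.2,0,0,0,1],[-0.3,6.15,-0.2,0,0,0,1],[-0.3,6.15,-0.2,0,0,0,1],[-0.3,6.15,-0.2,0,0,0,1]],
])

```text
t: 6.93
tcp_pos: [0.4454, 0.1773, 0.1065]
ee_rot: [[0.866, -0.5, -0.001], [-0.5, -0.866, 0.0], [-0.001, -0.0, -1.0]]
contact_force: [-2.2, 1.6, 1.2]
grip_width: 0.0161
grip_force: 20.9
```

Emit:
move_arm([
  [[0.15,0.2,0,0,0,0,1],[0.25,0.35,0,0,0,0,1],[0.25,0.35,0,0,0,0,1],[0.25,0.35,0,0,0,0,0],[0.25,0.35,0,0,0,0,-0.5],[0.25,0.35,0,0,0,0,-0.5],[0.25,0.35,-1,0,0,0,-0.5],[0.25,0.35,-3,0,0,0,-0.5],[0.25,0.35,-6,0,0,0,-0.5],[0.25,0.35,-8.5,0,0,0,-0.5],[0.25,0.35,-8.5,0,0,0,-0.5]],
])

```text
t: 7.85
tcp_pos: [0.4499, 0.1731, 0.198]
ee_rot: [[0.866, -0.5, 0.011], [-0.5, -0.866, 0.001], [0.009, -0.006, -1.0]]
contact_force: [0.8, 0.6, 0.3]
grip_width: 0.0643
grip_force: 0.0
```

Emit:
move_arm([
  [[3,1,0,0,0,0,0],[6,2.2,0,0,0,0,0],[9,3.4,0,0,0,0,0],[12,4.6,0,0,0,0,0],[15,5.8,0,0,0,0,0],[18,7,0,0,0,0,0],[20.4,8,0,0,0,0,0],[20.4,8,0,0,0,0,0],[20.4,8,0,0,0,0,0],[20.4,8,0,0,0,0,0]],
])

```text
t: 8.68
tcp_pos: [0.5824, 0.0018, 0.1912]
ee_rot: [[0.866, -0.5, -0.001], [-0.5, -0.866, 0.0], [-0.001, 0.0, -1.0]]
contact_force: [1.1, 0.8, -0.2]
grip_width: 0.0424
grip_force: 0.0
```

```bash
python3 - <<'E'
from h import *
np.set_printoptions(precision=4,suppress=True)
s=observe(); print(s["t"],s["tcp_pos"],s["ee_rot"],s["contact_force"],s["joint_positions"],s["grip_width"])
im=capture("wrist"); cv2.imwrite("pics/wrist3.png",im)
m=camera_model("wrist");print(m)
for k,z in Z.items():
        for q in pinpoint("wrist",k)[:2]: print(k,q["p"],q["point"],at_z("wrist",q["point"],z))
E
```

```text
8.6833 [0.5824 0.0018 0.1912] [[ 0.866  -0.5001 -0.0008]
 [-0.5001 -0.866   0.0004]
 [-0.0008  0.0001 -1.    ]] [ 1.0626  0.8218 -0.2232] [-0.2044  0.2101  1.6188  0.0002  1.3135  1.8901] 0.04235496030401793
{'fx': 308.36720102730425, 'fy': 308.36720102730425, 'cx': 258.10988503401563, 'cy': 195.39604072924283, 'eye': array([ 0.6516, -0.0377,  0.334 ]), 'attitude': array([[-0.4995, -0.8222, -0.2729],
       [-0.8663,  0.4743,  0.1564],
       [ 0.0008,  0.3145, -0.9493]])}
wheel_center 0.92 [284.0, 246.8] [0.5341 0.0048 0.101 ]
handle_mid 0.66 [258.8, 208.5] [0.5823 0.0018 0.124 ]
lever_pivot 0.63 [144.9, 362.8] [0.4871 0.1871 0.095 ]
pin_top 0.86 [373.6, 179.2] [ 0.5586 -0.081   0.118 ]
pin_top 0.45 [257.9, 208.8] [0.5807 0.0033 0.118 ]
pump 0.75 [274.6, 203.4] [0.5381 0.0055 0.    ]
```

View pics/wrist3.png

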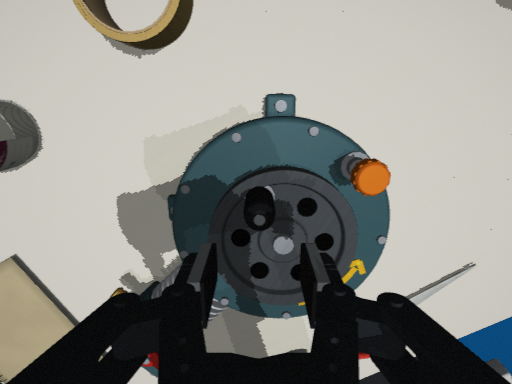

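The nut is at (283,245), handle top at (260,219) and pin at (371,177). The wheel centre is about (0.5343, 0.004) and the tool is above the handle. I'll go down and grasp it.

Emit:
move_arm([
  [[0,0,2,0,0,0,0],[0,0,4,0,0,0,0],[0,0,6,0,0,0,0],[0,0,7.5,0,0,0,0],[0,0,8.2,0,0,0,0],[0,0,8.2,0,0,0,0.5],[0,0,8.2,0,0,0,1],[0,0,8.2,0,0,0,1],[0,0,8.2,0,0,0,1],[0,0,8.2,0,0,0,1]],
], newtons=40)

```text
t: 9.87
tcp_pos: [0.5824, 0.0014, 0.1094]
ee_rot: [[0.866, -0.5, -0.001], [-0.5, -0.866, -0.0], [-0.001, 0.001, -1.0]]
contact_force: [-2.4, 0.1, -4.3]
grip_width: 0.0217
grip_force: 39.9
```

```bash
cat > arc.py <<'E'
from h import *
np.set_printoptions(precision=2,suppress=True)
import sys
C=np.array([.5343,.004]); 
def rep(C=C,span=120,step=10):
    s=observe(); k=s["tcp_pos"][:2]; R=s["ee_rot"]; r=k-C; a0=np.degrees(np.arctan2(r[1],r[0]))
    t=np.array([-r[1],r[0]])/np.hypot(*r); f=s["contact_force"]
    print("t",s["t"],"tcp",s["tcp_pos"]*1000,"ang",a0,"r",np.hypot(*r)*1000,"Ft",f[:2]@t,"Fr",f[:2]@r/np.hypot(*r),"Fz",f[2],"grip",s["grip_width"],s["grip_force"])
    for a in np.arange(step,span+1,step):
        b=np.radians(a); q=C+np.array([[np.cos(b),-np.sin(b)],[np.sin(b),np.cos(b)]])@r
        print(a,100*(R.T@np.r_[q-k,0])[:2])
E
python3 -c "from arc import *; rep()"
```

```text
t 9.8667 tcp [582.41   1.41 109.36] ang -3.0857918404370563 r 48.177111168961964 Ft -0.0506980280242181 Fr -2.3616575148246794 Fz -4.31675935767084 grip 0.02174767091163908 39.90359902381897
10 [-0.44 -0.71]
20 [-1.   -1.34]
30 [-1.67 -1.86]
40 [-2.41 -2.25]
50 [-3.21 -2.51]
60 [-4.04 -2.63]
70 [-4.88 -2.6 ]
80 [-5.7  -2.43]
90 [-6.48 -2.12]
100 [-7.19 -1.67]
110 [-7.81 -1.11]
120 [-8.33 -0.45]
```

Emit:
move_arm([
  [[-0.2,-0.3,0,0,0,0,1],[-0.4,-0.65,0,0,0,0,1],[-0.65,-0.95,0,0,0,0,1],[-0.95,-1.25,0,0,0,0,1],[-1.25,-1.5,0,0,0,0,1],[-1.6,-1.75,0,0,0,0,1],[-1.6,-1.75,0,0,0,0,1],[-1.6,-1.75,0,0,0,0,1]],
])

```text
t: 10.53
tcp_pos: [0.5775, 0.0243, 0.1094]
ee_rot: [[0.866, -0.5, -0.0], [-0.5, -0.866, -0.001], [0.0, 0.001, -1.0]]
contact_force: [-1.8, -2.8, -4.8]
grip_width: 0.0217
grip_force: 40.0
```

```bash
python3 -c "from arc import *; rep(span=0)"
```

```text
t 10.5333 tcp [577.54  24.27 109.37] ang 25.118972088622094 r 47.75513979438558 Ft -1.7574191360113647 Fr -2.7581300736798404 Fz -4.801890682476077 grip 0.021746998412658664 40.039971470832825
```

```bash
cat > tab.py <<'E'
from arc import *
R=np.array([[.866,-.5],[-.5,-.866]])
def U(a,r): a=np.radians(a); return 100*(R.T@(r*np.array([np.cos(a),np.sin(a)])))
E
python3 - <<'E'
from tab import *
print("now",100*R.T@(observe()["tcp_pos"][:2]-C))
for a in range(25,216,5): print(a,U(a,.0468)-U(25,.0478))
E
```

```text
now [ 2.73 -3.92]
25 [-0.06  0.08]
30 [-0.4  -0.14]
35 [-0.76 -0.33]
40 [-1.14 -0.48]
45 [-1.53 -0.6 ]
50 [-1.93 -0.69]
55 [-2.33 -0.75]
60 [-2.74 -0.76]
65 [-3.15 -0.75]
70 [-3.55 -0.69]
75 [-3.95 -0.6 ]
80 [-4.34 -0.48]
85 [-4.72 -0.33]
90 [-5.08 -0.14]
95 [-5.43  0.08]
100 [-5.75  0.33]
105 [-6.05  0.61]
110 [-6.33  0.91]
115 [-6.58  1.23]
120 [-6.79  1.58]
125 [-6.98  1.94]
130 [-7.14  2.31]
135 [-7.26  2.7 ]
140 [-7.35  3.1 ]
145 [-7.4   3.51]
150 [-7.42  3.92]
155 [-7.4   4.32]
160 [-7.35  4.73]
165 [-7.26  5.13]
170 [-7.14  5.52]
175 [-6.98  5.89]
180 [-6.79  6.26]
185 [-6.58  6.6 ]
190 [-6.33  6.92]
195 [-6.05  7.22]
200 [-5.75  7.5 ]
205 [-5.43  7.75]
210 [-5.08  7.97]
215 [-4.72  8.16]
```

Emit:
move_arm([
  [[-0.2,0,0,0,0,0,1],[-0.4,-0.14,0,0,0,0,1],[-0.58,-0.24,0,0,0,0,1],[-0.76,-0.33,0,0,0,0,1],[-0.95,-0.4,0,0,0,0,1],[-1.14,-0.48,0,0,0,0,1],[-1.14,-0.48,0,0,0,0,1],[-1.14,-0.48,0,0,0,0,1]],
])

```text
t: 11.2
tcp_pos: [0.5716, 0.033, 0.1094]
ee_rot: [[0.866, -0.5, 0.004], [-0.5, -0.866, -0.003], [0.004, 0.0, -1.0]]
contact_force: [3.9, -7.8, -11.1]
grip_width: 0.0221
grip_force: 39.7
```

```bash
python3 -c "from arc import *; rep(span=0)"
```

```text
t 11.2 tcp [571.63  32.99 109.4 ] ang 37.82579872522977 r 47.26438424887727 Ft -8.52653510772955 Fr -1.7033455622711082 Fz -11.134139070440453 grip 0.022134139247481616 39.71680819988251
```

Emit:
move_arm([
  [[0,0,0,0,0,0,1],[0,0,0,0,0,0,1]],
])

```text
t: 11.37
tcp_pos: [0.5716, 0.0331, 0.1094]
ee_rot: [[0.866, -0.5, 0.004], [-0.5, -0.866, -0.003], [0.004, 0.0, -1.0]]
contact_force: [3.7, -6.9, -9.9]
grip_width: 0.0218
grip_force: 39.7
```

Emit:
move_arm([
  [[-0.15,-0.05,0,0,0,0,1],[-0.3,-0.1,0,0,0,0,1],[-0.3,-0.1,0,0,0,0,1]],
])

```text
t: 11.62
tcp_pos: [0.5703, 0.0345, 0.1094]
ee_rot: [[0.866, -0.5, 0.006], [-0.5, -0.866, -0.004], [0.007, 0.001, -1.0]]
contact_force: [6.5, -9.2, -13.5]
grip_width: 0.0219
grip_force: 39.7
```

```bash
python3 -c "from arc import *; rep(span=0)"
```

```text
t 11.6167 tcp [570.33  34.47 109.44] ang 40.21806857018267 r 47.181719481680354 Ft -11.214603079442627 Fr -0.95472137535716 Fz -13.544660945751552 grip 0.021870587978602116 39.746569991111755
```

```bash
python3 - <<'E'
from arc import *
s=observe(); print(s["wrist_torque"],s["contact_force"],s["joint_torque"],s["joint_positions"])
cv2.imwrite("pics/wrist4.png",capture("wrist"))
for c in ["scene"]:
    im=capture(c); cv2.imwrite("pics/scene4.png",cv2.resize(im[120:290,170:370],(800,600*680//600)[:2] if 0 else (700,595),interpolation=cv2.INTER_CUBIC))
E
```

```text
[-1.51 -1.13  0.01] [  6.51  -9.18 -13.54] [  6.19 -46.73 -31.27   2.28   2.43   0.02] [-0.15  0.27  1.72 -0.    1.14  1.95]
```

View pics/wrist4.png

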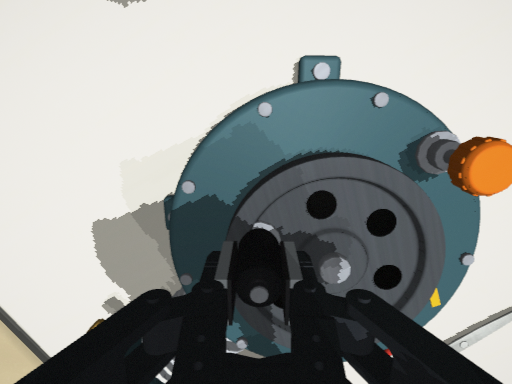

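View pics/scene4.png

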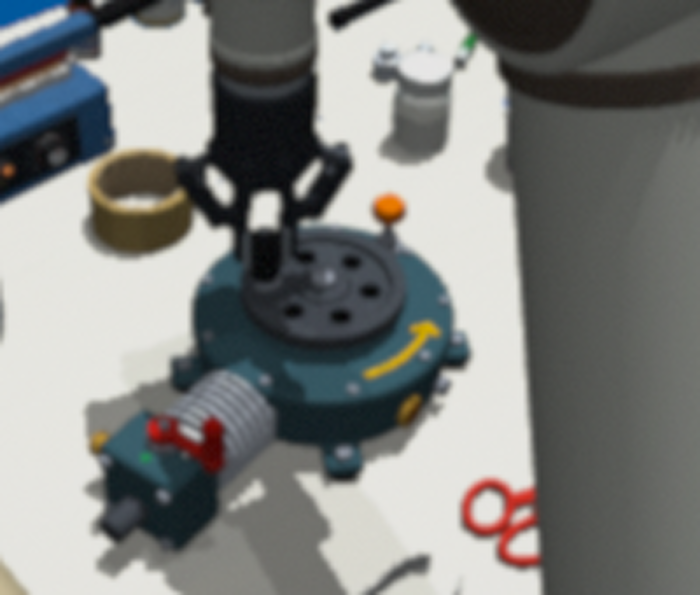

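The lever is on load, pointing to the robot side. The handle sits well in the pads, with the nut at (335,268). The force is purely tangential at about 11 N, so the wheel is climbing towards the peak. I'll continue in small steps.

Emit:
move_arm([
  [[-0.15,-0.03,0,0,0,0,1],[-0.25,-0.06,0,0,0,0,1],[-0.25,-0.06,0,0,0,0,1]],
])

```text
t: 11.97
tcp_pos: [0.5694, 0.0354, 0.1095]
ee_rot: [[0.866, -0.5, 0.008], [-0.5, -0.866, -0.006], [0.01, 0.001, -1.0]]
contact_force: [11.5, -13.1, -16.5]
grip_width: 0.0216
grip_force: 39.8
```

```bash
python3 -c "from arc import *; rep(span=0)"
```

```text
t 11.9667 tcp [569.42  35.44 109.51] ang 41.834376563699834 r 47.136428797076945 Ft -17.374876246247215 Fr -0.17253365912376364 Fz -16.458357928460906 grip 0.02159932703293175 39.84612464904785
```

Emit:
move_arm([
  [[0,0,0,0,0,0,1],[0,0,0,0,0,0,1],[0,0,0,0,0,0,1],[0,0,0,0,0,0,1],[0,0,0,0,0,0,1],[0,0,0,0,0,0,1]],
])

```text
t: 12.47
tcp_pos: [0.5694, 0.0354, 0.1095]
ee_rot: [[0.866, -0.501, 0.008], [-0.501, -0.866, -0.005], [0.01, 0.001, -1.0]]
contact_force: [11.0, -12.6, -16.4]
grip_width: 0.022
grip_force: 39.8
```

```bash
python3 - <<'E'
from arc import *
rep(span=0)
s=observe(); print(s["wrist_torque"])
cv2.imwrite("pics/wrist5.png",capture("wrist"))
for k in ["wheel_center","pin_top","pump"]:
    for q in pinpoint("wrist",k)[:1]: print(k,q["p"],q["point"],at_z("wrist",q["point"],Z[k])*1000)
for k in ["crank_handle","handle_mid"]:
    for q in pinpoint("wrist",k)[:1]: print(k,q["p"],q["point"],at_z("wrist",q["point"],.094 if k[0]=="c" else .124)*1000)
# hand-read pixels in wrist4: handle top centre (259,294) z .140
E
```

```text
t 12.4667 tcp [569.41  35.44 109.49] ang 41.844459103713625 r 47.12722064124497 Ft -16.777714685499152 Fr -0.22425705269460972 Fz -16.427154004764773 grip 0.022013578215021184 39.84945595264435
[-1.97 -1.7  -0.01]
wheel_center 0.86 [334.4, 268.9] [536.33   5.05 101.  ]
pin_top 0.93 [501.3, 167.5] [556.77 -83.05 118.  ]
pump 0.83 [306.2, 207.3] [536.72   5.6    0.  ]
crank_handle 0.67 [259.8, 242.1] [568.64  34.67  94.  ]
handle_mid 0.85 [258.0, 268.7] [569.95  35.14 124.  ]
```

View pics/wrist5.png

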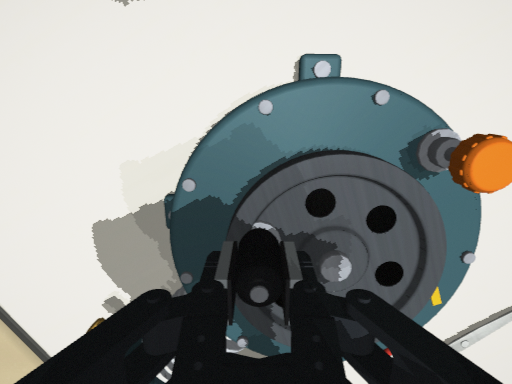

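Emit:
move_arm([
  [[0,0,0.1,0,0,0,1],[0,0,0.2,0,0,0,1],[0,0,0.2,0,0,0,1],[0,0,0.2,0,0,0,1]],
])

```text
t: 13.1
tcp_pos: [0.5696, 0.0353, 0.1094]
ee_rot: [[0.866, -0.5, 0.008], [-0.5, -0.866, -0.006], [0.01, 0.001, -1.0]]
contact_force: [5.5, -13.7, -5.1]
grip_width: 0.022
grip_force: 41.0
```

```bash
python3 -c "from arc import *; rep(C=np.array([.536,.0048]),span=0)"
```

```text
t 13.1 tcp [569.62  35.31 109.35] ang 42.22273852661072 r 45.402479883179105 Ft -13.86198437580498 Fr -5.088495736864442 Fz -5.117082129115717 grip 0.021999413875550745 41.04658305644989
```

Emit:
move_arm([
  [[-0.1,-0.03,0.05,0,0,0,1],[-0.2,-0.06,0.1,0,0,0,1],[-0.2,-0.06,0.1,0,0,0,1]],
])

```text
t: 13.35
tcp_pos: [0.5695, 0.0356, 0.1094]
ee_rot: [[0.866, -0.5, 0.011], [-0.5, -0.866, -0.008], [0.014, 0.002, -1.0]]
contact_force: [8.1, -17.6, -3.6]
grip_width: 0.0217
grip_force: 41.1
```

```bash
python3 -c "from arc import *; rep(C=np.array([.536,.0048]),span=0)"
```

```text
t 13.35 tcp [569.46  35.59 109.4 ] ang 42.61295583941357 r 45.47002992287961 Ft -18.39215935356605 Fr -5.947636688810233 Fz -3.578893213077145 grip 0.02167726120553894 41.10967576503754
```

```bash
python3 - <<'E'
from arc import *
s=observe(); print(s["wrist_torque"],s["contact_force"],s["joint_torque"],s["joint_positions"],s["ee_rot"])
w=capture("wrist");sc=capture("scene");t=capture("top")
r=lambda i,a,b: cv2.resize(i,(a,b),interpolation=cv2.INTER_CUBIC)
A=np.hstack([r(w[200:384,150:400],400,294),r(sc[120:260,190:380],400,294)])
B=np.hstack([r(t[120:300,150:395],400,294),r(sc,400,294)])
im=np.clip(np.vstack([A,B]).astype(float)*1.0,0,255); im=(255*(im/255)**.6).astype(np.uint8)
cv2.imwrite("pics/m6.png",im)
E
```

```text
[-2.6  -1.05  0.03] [  8.08 -17.56  -3.58] [ 10.02 -41.2  -26.7    4.1    2.53   0.02] [-0.15  0.26  1.73 -0.01  1.14  1.95] [[ 0.87 -0.5   0.01]
 [-0.5  -0.87 -0.01]
 [ 0.01  0.   -1.  ]]
```

View pics/m6.png

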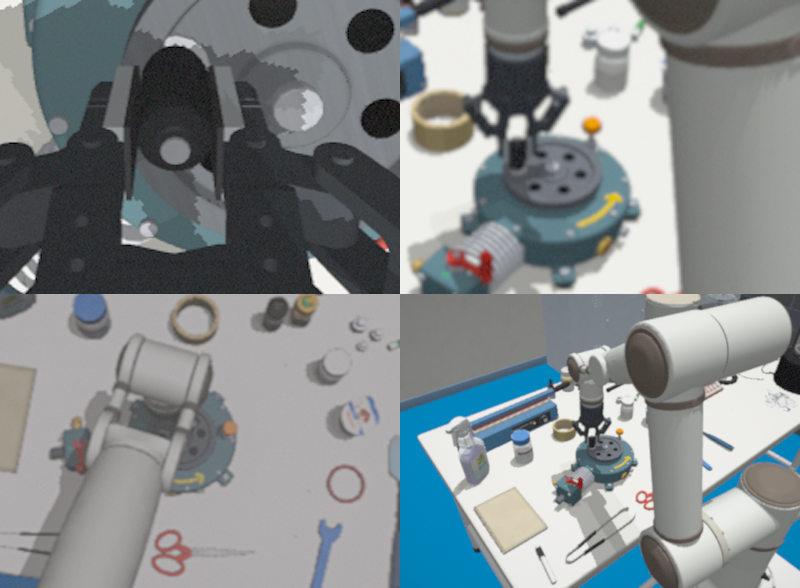

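Emit:
move_arm([
  [[-0.1,0.03,0,0,0,0,1],[-0.22,0.05,0,0,0,0,1],[-0.22,0.05,0,0,0,0,1],[-0.22,0.05,0,0,0,0,1]],
])

```text
t: 13.83
tcp_pos: [0.5672, 0.0376, 0.1093]
ee_rot: [[0.866, -0.5, 0.011], [-0.5, -0.866, -0.006], [0.012, -0.001, -1.0]]
contact_force: [6.9, -12.1, -2.1]
grip_width: 0.0217
grip_force: 41.0
```

```bash
sed -i 's/^C=.*/C=np.array([.5374,.0038])/' arc.py; python3 -c "from arc import *; rep(span=0);s=observe();print(s['wrist_torque'],s['contact_force'])"
```

```text
t 13.8333 tcp [567.17  37.63 109.33] ang 48.65311773456661 r 45.068700105045494 Ft -13.20500106499311 Fr -4.525634380297599 Fz -2.053464237353078 grip 0.021744028535855886 41.01406753063202
[-1.78 -0.88  0.01] [  6.92 -12.12  -2.05]
```

Emit:
move_arm([
  [[-0.1,0.04,0,0,0,0,1],[-0.2,0.08,0,0,0,0,1],[-0.2,0.08,0,0,0,0,1],[-0.2,0.08,0,0,0,0,1]],
])

```text
t: 14.17
tcp_pos: [0.5662, 0.0383, 0.1094]
ee_rot: [[0.866, -0.501, 0.014], [-0.501, -0.866, -0.005], [0.015, -0.003, -1.0]]
contact_force: [12.0, -9.9, -5.8]
grip_width: 0.0217
grip_force: 40.7
```

```bash
python3 -c "from arc import *; rep(span=0);s=observe();print(s['wrist_torque'],s['contact_force'])"
```

```text
t 14.1667 tcp [566.19  38.33 109.39] ang 50.18333426655521 r 44.95922396906955 Ft -15.565838209980408 Fr 0.05841949759700927 Fz -5.803399788599638 grip 0.021652643901906465 40.65633952617645
[-1.55 -1.7   0.02] [11.99 -9.92 -5.8 ]
```

Emit:
move_arm([
  [[-0.12,0,0.05,0,0,0,1],[-0.25,0.02,0.1,0,0,0,1],[-0.25,0.02,0.1,0,0,0,1],[-0.25,0.02,0.1,0,0,0,1]],
])

```text
t: 14.5
tcp_pos: [0.5641, 0.04, 0.1093]
ee_rot: [[0.866, -0.5, 0.014], [-0.5, -0.866, -0.004], [0.014, -0.004, -1.0]]
contact_force: [8.7, -6.8, 0.1]
grip_width: 0.022
grip_force: 41.3
```

```bash
python3 -c "from arc import *; rep(span=0);s=observe();print(s['wrist_torque'],s['contact_force'])"
```

```text
t 14.5 tcp [564.11  39.98 109.32] ang 53.559798522943055 r 44.970169883341974 Ft -11.06434098835945 Fr -0.32288436729951026 Fz 0.07566417158834027 grip 0.022029600645174553 41.26729130744934
[-1.16 -1.27 -0.02] [ 8.71 -6.83  0.08]
```

Emit:
move_arm([
  [[-0.12,0.01,0,0,0,0,1],[-0.25,0.02,0,0,0,0,1],[-0.25,0.02,0,0,0,0,1],[-0.25,0.02,0,0,0,0,1]],
])

```text
t: 14.83
tcp_pos: [0.5608, 0.0422, 0.1093]
ee_rot: [[0.866, -0.5, 0.012], [-0.5, -0.866, -0.002], [0.011, -0.004, -1.0]]
contact_force: [4.2, -4.1, 3.1]
grip_width: 0.0218
grip_force: 41.6
```

```bash
python3 -c "from arc import *; rep(span=0);s=observe();print(s['wrist_torque'],s['contact_force'])"
```

```text
t 14.8333 tcp [560.84  42.17 109.28] ang 58.581088559810645 r 44.96069389427115 Ft -5.680169589902112 Fr -1.2760863706979322 Fz 3.123182310354203 grip 0.02184194813215432 41.610873341560364
[-0.66 -0.63  0.01] [ 4.18 -4.05  3.12]
```

Emit:
move_arm([
  [[0,0,0,0,0,0,1],[0,0,0,0,0,0,1],[0,0,-0.1,0,0,0,1],[0,0,-0.1,0,0,0,1]],
])

```text
t: 15.17
tcp_pos: [0.5601, 0.0425, 0.1093]
ee_rot: [[0.866, -0.5, 0.01], [-0.5, -0.866, -0.001], [0.01, -0.004, -1.0]]
contact_force: [4.6, -3.4, -1.5]
grip_width: 0.0216
grip_force: 41.1
```

```bash
python3 -c "from arc import *; rep(span=0);s=observe();print(s['wrist_torque'],s['contact_force'])"
```

```text
t 15.1667 tcp [560.13  42.55 109.29] ang 59.60021672804085 r 44.92594194444533 Ft -5.732522118840522 Fr -0.6343908220133511 Fz -1.4835748815876357 grip 0.021605935938038803 41.09055161476135
[-0.47 -0.85 -0.  ] [ 4.62 -3.45 -1.48]
```

Emit:
move_arm([
  [[-0.12,0.01,0,0,0,0,1],[-0.22,0.02,0,0,0,0,1],[-0.22,0.02,0,0,0,0,1],[-0.22,0.02,0,0,0,0,1]],
])

```text
t: 15.5
tcp_pos: [0.5576, 0.0439, 0.1093]
ee_rot: [[0.866, -0.5, 0.009], [-0.5, -0.866, -0.001], [0.008, -0.004, -1.0]]
contact_force: [5.8, -1.0, 1.9]
grip_width: 0.0214
grip_force: 41.4
```

```bash
python3 -c "from arc import *; rep(span=0);s=observe();print(s['wrist_torque'],s['contact_force'])"
```

```text
t 15.5 tcp [557.6   43.9  109.26] ang 63.260138163381235 r 44.9057607222963 Ft -5.610504700727621 Fr 1.7494693369312369 Fz 1.895994500748332 grip 0.021421223928308655 41.3802570104599
[-0.2  -0.71  0.04] [ 5.8  -0.96  1.9 ]
```

Emit:
move_arm([
  [[0,0,0,0,0,0,1],[-0.1,-0.01,0,0,0,0,1],[-0.2,-0.02,0,0,0,0,1],[-0.2,-0.02,0,0,0,0,1],[-0.2,-0.02,0,0,0,0,1],[-0.2,-0.02,0,0,0,0,1]],
])

```text
t: 16.0
tcp_pos: [0.5556, 0.0449, 0.1092]
ee_rot: [[0.866, -0.5, 0.008], [-0.5, -0.866, -0.001], [0.007, -0.003, -1.0]]
contact_force: [3.4, -3.9, 5.2]
grip_width: 0.0217
grip_force: 41.7
```

```bash
python3 -c "from arc import *; rep(span=0);s=observe();print(s['wrist_torque'],s['contact_force'])"
```

```text
t 16.0 tcp [555.62  44.88 109.24] ang 66.0822109600973 r 44.9369563591215 Ft -4.681159890972861 Fr -2.1357484694330013 Fz 5.184451480362997 grip 0.02169725531438299 41.67795717716217
[-0.37 -0.6   0.  ] [ 3.41 -3.85  5.18]
```

Emit:
move_arm([
  [[0.08,0,-0.05,0,0,0,1],[0.16,0,-0.1,0,0,0,1],[0.16,0,-0.1,0,0,0,1],[0.16,0,-0.1,0,0,0,1]],
])

```text
t: 16.33
tcp_pos: [0.5556, 0.0448, 0.1092]
ee_rot: [[0.866, -0.5, 0.004], [-0.5, -0.866, 0.0], [0.004, -0.003, -1.0]]
contact_force: [3.7, 0.1, 8.0]
grip_width: 0.0219
grip_force: 42.1
```

```bash
python3 -c "from arc import *; rep(span=0);s=observe();print(s['wrist_torque'],s['contact_force'])"
```

```text
t 16.3333 tcp [555.63  44.82 109.24] ang 66.04318070820614 r 44.88783434340722 Ft -3.353027791410605 Fr 1.5723912164391083 Fz 8.04151291047491 grip 0.021891519338141006 42.11213529109955
[ 0.06 -0.47 -0.  ] [3.7  0.08 8.04]
```

Emit:
move_arm([
  [[0.08,0,-0.1,0,0,0,1],[0.14,0,-0.2,0,0,0,1],[0.14,0,-0.2,0,0,0,1],[0.14,0,-0.2,0,0,0,1]],
])

```text
t: 16.67
tcp_pos: [0.5556, 0.0448, 0.1093]
ee_rot: [[0.866, -0.5, 0.002], [-0.5, -0.866, 0.002], [0.0, -0.002, -1.0]]
contact_force: [5.4, 1.9, 0.5]
grip_width: 0.0215
grip_force: 41.4
```

```bash
python3 -c "from arc import *; rep(span=0);s=observe();print(s['wrist_torque'],s['contact_force'])"
```

```text
t 16.6667 tcp [555.56  44.8  109.29] ang 66.11237780019752 r 44.836038982276634 Ft -4.172578183682848 Fr 3.9753389540537647 Fz 0.5267195398503571 grip 0.02152935814422831 41.361905336380005
[ 0.44 -0.89 -0.01] [5.42 1.95 0.53]
```

Emit:
move_arm([
  [[0.06,-0.07,0,0,0,0,1],[0.12,-0.14,0,0,0,0,1],[0.12,-0.14,0,0,0,0,1],[0.12,-0.14,0,0,0,0,1]],
])

```text
t: 17.0
tcp_pos: [0.556, 0.0447, 0.1092]
ee_rot: [[0.866, -0.5, -0.002], [-0.5, -0.866, 0.0], [-0.002, 0.001, -1.0]]
contact_force: [-0.9, 0.2, 5.1]
grip_width: 0.022
grip_force: 41.9
```

```bash
python3 -c "from arc import *; rep(span=0);s=observe();print(s['wrist_torque'],s['contact_force'])"
```

```text
t 17.0 tcp [555.95  44.75 109.24] ang 65.62712999395208 r 44.95172050294325 Ft 0.9149463502948831 Fr -0.15966869845985962 Fz 5.143387126008625 grip 0.021967337728863032 41.91528618335724
[0.22 0.06 0.01] [-0.9   0.23  5.14]
```

Emit:
move_arm([
  [[-0.09,0.01,-0.05,0,0,0,1],[-0.18,0.03,-0.1,0,0,0,1],[-0.27,0.04,-0.1,0,0,0,1],[-0.36,0.06,-0.1,0,0,0,1],[-0.36,0.06,-0.1,0,0,0,1],[-0.36,0.06,-0.1,0,0,0,1]],
])

```text
t: 17.5
tcp_pos: [0.5533, 0.0458, 0.1093]
ee_rot: [[0.866, -0.5, 0.0], [-0.5, -0.866, 0.0], [0.0, -0.0, -1.0]]
contact_force: [6.1, -0.4, -3.8]
grip_width: 0.0215
grip_force: 40.7
```

```bash
python3 -c "from arc import *; rep(span=0);s=observe();print(s['wrist_torque'],s['contact_force'])"
```

```text
t 17.5 tcp [553.28  45.79 109.32] ang 69.29111911154827 r 44.894018536609174 Ft -5.8717964209362785 Fr 1.8357582640294026 Fz -3.779838738240287 grip 0.02151831261926605 40.734232664108276
[ 0.04 -0.95 -0.03] [ 6.14 -0.36 -3.78]
```

Emit:
move_arm([
  [[0,0,-0.03,0,0,0,1],[0.05,-0.02,0.05,0,0,0,1],[0.1,-0.04,0.05,0,0,0,1],[0.1,-0.04,0.05,0,0,0,1],[0.1,-0.04,0.05,0,0,0,1]],
])

```text
t: 17.92
tcp_pos: [0.5536, 0.0457, 0.1093]
ee_rot: [[0.866, -0.5, -0.002], [-0.5, -0.866, 0.0], [-0.002, 0.001, -1.0]]
contact_force: [0.1, 0.4, 0.8]
grip_width: 0.0219
grip_force: 41.5
```

```bash
python3 -c "from arc import *; rep(span=0);s=observe();print(s['wrist_torque'],s['contact_force'])"
```

```text
t 17.9167 tcp [553.58  45.72 109.31] ang 68.89272827553394 r 44.930490314216556 Ft 0.09202580026103943 Fr 0.37774870636332614 Fz 0.8058094172913647 grip 0.021932376229697997 41.50444507598877
[ 0.03 -0.02  0.05] [0.05 0.39 0.81]
```

Emit:
move_arm([
  [[0,0,0,0,0,0,0.5],[0,0,0,0,0,0,0],[0,0,0,0,0,0,0],[0,0,-1,0,0,0,0],[0,0,-3,0,0,0,0],[0,0,-5,0,0,0,0],[0,0,-7,0,0,0,0],[0,0,-7,0,0,0,0],[0,0,-7,0,0,0,0]],
])

```text
t: 18.67
tcp_pos: [0.5555, 0.0455, 0.1818]
ee_rot: [[0.866, -0.5, 0.004], [-0.5, -0.866, -0.001], [0.004, -0.001, -1.0]]
contact_force: [-0.3, -0.4, -1.0]
grip_width: 0.0428
grip_force: 0.0
```

Emit:
move_arm([
  [[2,2.7,0,0,0,0,0.5],[3.5,5.5,0,0,0,0,1],[5,8,0,0,0,0,1],[6.7,10.8,0,0,0,0,1],[6.7,10.8,0,0,0,0,1],[6.7,10.8,0,0,0,0,1],[6.7,10.8,0,0,0,0,1]],
])

```text
t: 19.25
tcp_pos: [0.5577, -0.0807, 0.1787]
ee_rot: [[0.866, -0.5, -0.002], [-0.5, -0.866, 0.001], [-0.002, -0.0, -1.0]]
contact_force: [0.3, 0.2, -0.3]
grip_width: -0.0001
grip_force: 0.0
```

```bash
python3 - <<'E'
from arc import *
s=observe(); print(s["t"],s["tcp_pos"]*1000,s["contact_force"],s["grip_width"])
cv2.imwrite("pics/wrist7.png",capture("wrist"))
for k in ["wheel_center","pin_top","handle_mid"]:
    for q in pinpoint("wrist",k)[:1]: print(k,q["p"],q["point"],at_z("wrist",q["point"],Z[k])*1000)
E
```

```text
19.25 [557.74 -80.74 178.75] [ 0.31  0.23 -0.26] -0.00014783051828722068
wheel_center 0.66 [180.5, 274.6] [536.11   6.24 101.  ]
pin_top 0.73 [260.3, 209.5] [558.93 -82.46 118.  ]
handle_mid 0.62 [114.2, 297.3] [554.45  48.13 124.  ]
```

View pics/wrist7.png

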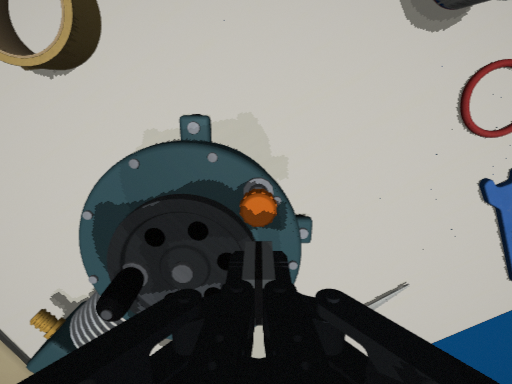

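The handle stayed put (centre about 66–69°) and the pin knob at (259,208) is right under the closed fingers. I'll press it gently.

Emit:
move_arm([
  [[0.1,0.05,2,0,0,0,1],[0.1,0.05,4,0,0,0,1],[0.1,0.05,5.5,0,0,0,1],[0.1,0.05,6,0,0,0,1],[0.1,0.05,6.2,0,0,0,1],[0.1,0.05,6.4,0,0,0,1],[0.1,0.05,6.4,0,0,0,1]],
])

```text
t: 20.03
tcp_pos: [0.5596, -0.0822, 0.1166]
ee_rot: [[0.866, -0.5, 0.001], [-0.5, -0.866, -0.0], [0.001, -0.0, -1.0]]
contact_force: [-0.4, -0.5, -1.0]
grip_width: 0.0001
grip_force: 0.0
```

Emit:
move_arm([
  [[0,0,0.1,0,0,0,1],[0,0,0.2,0,0,0,1],[0,0,0.3,0,0,0,1],[0,0,0.4,0,0,0,1],[0,0,0.4,0,0,0,1]],
])

```text
t: 20.45
tcp_pos: [0.5598, -0.0826, 0.1123]
ee_rot: [[0.866, -0.5, 0.002], [-0.5, -0.866, -0.001], [0.002, -0.001, -1.0]]
contact_force: [0.8, 0.6, 2.5]
grip_width: -0.0001
grip_force: 1.6
```

Emit:
move_arm([
  [[0,0,0.1,0,0,0,1],[0,0,0.2,0,0,0,1],[0,0,0.2,0,0,0,1]],
])

```text
t: 20.7
tcp_pos: [0.5596, -0.0825, 0.11]
ee_rot: [[0.866, -0.5, 0.001], [-0.5, -0.866, -0.0], [0.001, -0.0, -1.0]]
contact_force: [2.3, 0.9, 3.3]
grip_width: 0.0
grip_force: 1.4
```

Depth is 8 mm at 3 N, past the web, so the pin is entering. I'll go on home.

Emit:
move_arm([
  [[0,0,0.1,0,0,0,1],[0,0,0.2,0,0,0,1],[0,0,0.3,0,0,0,1],[0,0,0.4,0,0,0,1],[0,0,0.5,0,0,0,1],[0,0,0.6,0,0,0,1],[0,0,0.7,0,0,0,1],[0,0,0.75,0,0,0,1],[0,0,0.75,0,0,0,1]],
])

```text
t: 21.45
tcp_pos: [0.5588, -0.0824, 0.1021]
ee_rot: [[0.866, -0.5, -0.0], [-0.5, -0.866, -0.0], [-0.0, 0.0, -1.0]]
contact_force: [2.2, 0.0, 2.6]
grip_width: -0.0
grip_force: 1.4
```

Emit:
move_arm([
  [[0,0,0.1,0,0,0,1],[0,0,0.15,0,0,0,1],[0,0,0.15,0,0,0,1],[0,0,0.15,0,0,0,1]],
])

```text
t: 21.78
tcp_pos: [0.559, -0.0825, 0.102]
ee_rot: [[0.866, -0.5, -0.0], [-0.5, -0.866, -0.0], [-0.0, 0.0, -1.0]]
contact_force: [-1.0, 0.1, 11.1]
grip_width: 0.0002
grip_force: 5.4
```

The pin has bottomed at 102 mm (home) with 11 N. I'll retreat and check.

Emit:
move_arm([
  [[0,0,-1,0,0,0,1],[0,0,-3,0,0,0,1],[0,0,-6,0,0,0,1],[0,0,-9,0,0,0,1],[0,0,-11,0,0,0,1],[0,0,-11,0,0,0,1],[0,0,-11,0,0,0,1],[0,0,-11,0,0,0,1]],
])

```text
t: 22.45
tcp_pos: [0.5576, -0.0819, 0.209]
ee_rot: [[0.866, -0.5, -0.004], [-0.5, -0.866, 0.001], [-0.004, 0.001, -1.0]]
contact_force: [-0.0, -0.6, -0.3]
grip_width: -0.0
grip_force: 0.0
```

```bash
python3 - <<'E'
from arc import *
s=observe(); print(s["t"],s["tcp_pos"]*1000,s["contact_force"])
w=capture("wrist"); sc=capture("scene")
for k in ["wheel_center","pin_top","handle_mid"]:
    for q in pinpoint("wrist",k)[:1]: print(k,q["p"],q["point"],at_z("wrist",q["point"],.102 if k[0]=="p" else Z[k])*1000)
r=lambda i: cv2.resize(i,(400,300))
cv2.imwrite("pics/f.png",np.hstack([r(w),r(sc[120:290,160:387])]))
E
```

```text
22.45 [557.64 -81.87 209.04] [-0.02 -0.63 -0.33]
wheel_center 0.73 [188.0, 258.9] [533.69   6.13 101.  ]
pin_top 0.56 [258.2, 189.4] [559.87 -83.4  102.  ]
handle_mid 0.9 [132.1, 279.0] [550.48  46.85 124.  ]
```

View pics/f.png

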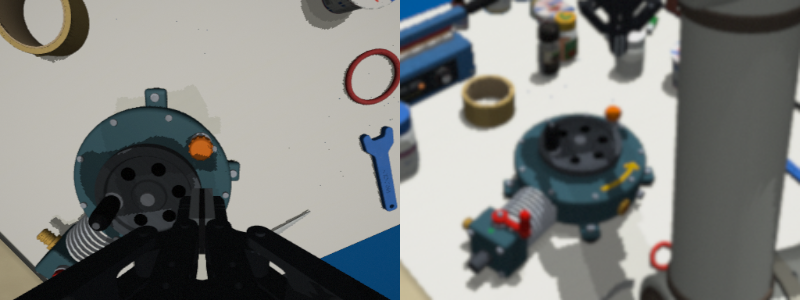

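The final views show the orange pin down, the red lever on load, the handle where I left it and the other items unmoved. I'll hand it in.

```bash
python3 -c "from rig import *; print(sign_off())"
```

```text
the job is handed in; nothing more can be done
None
```

The crank is locked and the job handed in at about 22.5 s: the lever is on load, the wheel was stopped past its resistance peak (the force read up to about 18 N on the way, not the 9 N given), and the pin is fully home with at most 11 N seen.

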